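# Check the sprung lid of a bench centrifuge

## Robot

A 6-joint arm with a two-finger parallel gripper is mounted at the origin on the work surface. World frame = base frame: x ahead of the robot, y to its left, z up, the work surface at z = 0. Lengths are in m, angles in rad, forces in N, time in s.
With the tool pointing down it reaches from about 0.375 to 0.9 m from the base axis. Payload 3.1 kg.
Tool frame: the origin (TCP) lies midway between the tips of the shut fingers; the grasp point (between the pads) lies manip.grip_depth behind it (manip.grip_depth is the distance from the TCP to the grasp point, in m); z points along the fingers, y is the direction in which the jaws open and shut (so a half turn about z gives the same grasp; the last joint's range is limited). The gripper opens to 85 mm and grips with 20 to 120 N. Pads are 22 mm wide; open, the fingers measure 114 mm over their backs; the gripper's body (76 mm by 85 mm) begins 54 mm behind the grasp point. The pads swing forward as they close: fully open they stand 13 mm farther back than shut.
Start: joints at [0.992, 0.527, 1.433, -0, 1.181, -0.178], TCP at [0.244, 0.575, 0.231] pointing down, gripper open.
Joint ranges: [-3.08, 3.08], [-0.75, 2.2], [0.22, 2.44], [-1.43, 4.57], [0, 2.65], [-2.85, 2.85]. Speed limits (rad/s): [2.79, 2.79, 3.14, 3.14, 3.14, 3.14].

## Interface

Orientations are given as a unit quaternion [x, y, z, w].
In Python, from station import manip, vision gives the robot as it stands.
- The arm moves only by the shell command python3 -m crank 'ROWS' [FORCE]. ROWS is JSON, a list of rows, each an object with "grip": the closure, from 0 (fully open) to 1 (shut); "offset": the shift along the tool's x, y, z in mm, a list of three; "angular": the turn, a rotation vector about the tool's x, y, z in degrees, a list of three. A call has 1 to 10 rows; each row is the pose to reach, as a shift and turn from the pose commanded when the call began, along the tool's axes at that moment; what a row does not reach only later rows make up. A row lasts 1/10 s, in which the tool goes at most 50 mm and 8.59 degrees, less where a joint would pass 70% of its speed; a pose out of reach is approached as far as the arm can. A call with a gripper value outside its range is refused whole. The fingers move at their own pace and stop on an object; FORCE is the grip in N (left out, the last holds). Time passes only in rows, so rows that repeat a pose let the fingers close. It gives the time, the measured TCP pose, the force and the opening at its end, in the units of the state.
- manip.sense(): the state, without advancing time (a new reading comes with each control period).
- vision.snapshot(name): name is "scene" or "top" or "wrist"; returns a dict with "pixels" (384x512x3 uint8, red, green, blue), "intrinsics" (3x3 intrinsics, pixels), "R" (3x3) and "t" (3): a world point X has camera coordinates R X + t. Camera axes: x right, y down, z forward; pixel columns grow to the right and rows downward; lengths in m; the calibration is good to about 2 mm. The wrist camera is an equidistant fisheye: a pixel r from the principal point sees the ray r / f radians off the axis. A picture is of the moment at which its call begins. There is no depth.
- manip.sign_off(): hands the job in, once; it reports no verdict.
The state is a dict: "t": time; "q": joint angles; "qd": joint speeds; "tau": joint torques, N m; "tcp_pos": TCP position; "tool_rot": TCP orientation; "force": force on the tool from outside, world axes, zero at the start; "ft_torque": the same for the moment, N m; "finger_gap": opening from 0.0 (shut) to 1.0 (fully open).
Only numpy, scipy, OpenCV 4.12 (cv2) and the standard library are available. Lean on these libraries where they do the work, as an engineer would, in place of code of your own. Each camera call takes 0.05 s, during which the arm holds its last target.

## Task

Check the centrifuge's sprung lid: press the square stop key and then the round lid-release key, one at a time (leave the narrow bar-shaped start key alone). Then raise the lid by its handle until it is past its balance point, ease it back to some 5 to 10 degrees below that point, and keep holding it there: the job finishes with you still holding the lid, which would fall shut if let go. Leave the tube rack, bottle and beaker where they stand.

Things in the scene. Friction and masses are not known exactly. Their poses are not given: they have to be found in the camera images.
- machine: bench centrifuge, beige with a slate-blue lid, 250 deep (x) x 310 wide (y) x 110 high to its top deck. Origin: centre of its underside on the table. x points to its back, y to its left, z up; it stands fixed, turned up to about 15 degrees. The lid covers the left part; along the right-hand edge of the deck, 112 right of the origin, is a strip with three keys in a row from front to back, 58 apart.
- lid (a joint): opening angle of the lid (rad), 0 = shut and level, grows as the front edge rises; stop at 1.35 (fully open). A spring at the hinge carries most of its 1.5 kg: below the balance point at 0.75 rad (43 degrees) it falls shut, above it it springs open. The torque is 0.36 N m towards shut at 0 (about 1.5 N upward at the handle lifts it), zero at 0.75, about 0.15 N m towards shut at 0.60 and the same towards open at 0.90. The latch is not simulated: the lid is never locked.
- lid_hinge (a point): point on the lid's hinge axis, in the middle of the lid's width, 121 above the table at the back of the machine; axes as the machine's. The hinge axis runs along the machine's y. The lid is a slab 205 deep x 205 wide x 20 thick, its mid-plane through the hinge axis, reaching from it to the front.
- lid_bar (a point): middle of the lid's handle bar, a round steel bar 14 thick and 130 long along the machine's y, on two struts at its ends (130 apart). With the lid shut it lies 235 in front of the hinge axis and 40 above it (161 above the table), 30 in front of the lid's front edge and 30 above the lid's top; it can be pinched from above, fingers in front of and behind it, and turns between them as the lid swings. Its axes turn with the lid.
- key_square_top (a point): middle of the top of the square stop key, cap 34 x 34, 126.5 above the table when up; stands in any of the three places of the key row
- key_round_top (a point): middle of the top of the round lid-release key, cap 24 across, 126.5 above the table when up; in any of the three places
- key_bar_top (a point): middle of the top of the narrow start key, cap 14 (front to back) x 46, 126.5 above the table when up; in any of the three places; not to be pressed
- key_square (a joint): travel of the square key (m), 0 = up, 0.006 = fully down; counts as pressed from 0.004; springs back; 1.5 N to start, 4.5 N fully down; the cap stands 12 above its surround and goes straight down
- key_round (a joint): the same for the round key
- key_bar (a joint): the same for the bar-shaped key
- rack: bystander: white plastic rack 180 x 84 x 60 with red-capped tubes standing up to 94, left of the machine; origin at the centre of its underside
- bottle: bystander: amber bottle 66 across, 135 high, right of the machine; origin at the centre of its underside
- beaker: bystander: glass beaker 70 across, 85 high, right of the machine; origin at the centre of its underside

How it is judged:
On the way, in this order (a step that is already met when the one before it is completed fails the run):
1. the square stop key is pressed, alone (value of joint key_square above 0.004 m and value of joint each of key_round, key_bar below 0.002 m and value of joint lid below 0.1 rad), for 0.05 s.
2. the round lid-release key is pressed, alone (value of joint key_round above 0.004 m and value of joint each of key_square, key_bar below 0.002 m and value of joint lid below 0.1 rad), for 0.05 s.
3. the lid is raised past its balance point (0.75 rad) (value of joint lid above 0.77 rad), for 0.1 s.
At the end, for the whole second after the job is handed in: the lid is held still by the fingers (contact over 0.2 N) between 0.50 and 0.73 rad, that is 1 to 14 degrees below its balance point; all keys are up; rack, bottle and beaker are within 30 mm of where they stood (value of joint lid between 0.5 and 0.73 rad and velocity of joint lid between -0.1 and 0.1 rad/s and contact force between the fingers and lid above 0.2 N and value of joint each of key_square, key_round, key_bar below 0.002 m and distance of each of rack, bottle, beaker from where it was at the start of the episode below 0.03 m); the arm keeps its last pose, push and grip.
It fails at once if the start key is pressed (value of joint key_bar above 0.003 m).
It fails at once if a bystander is disturbed (distance of any of rack, bottle, beaker from where it was at the start of the episode above 0.03 m).
It also fails if it takes over 51 s, if anything falls off the work surface, if the arm or the gripper's body presses on something with over 40 N, if the wrist force passes 120 N, or if a joint passes its speed limit or range.

## Working session

There is one attempt and no reset: what is moved stays moved. The work goes in short steps, Python scripts to look and compute and a shell command to move; the robot and the scene stay as the last step left them, time stands still between calls to the robot, and variables do not carry over. Pictures are saved under pics/ and viewed, and the job is handed in when it is done.

```bash
ls; mkdir -p pics; python3 - <<'E'
from station import manip, vision
import cv2,numpy as np
s=manip.sense(); print({k:np.round(v,3).tolist() for k,v in s.items()}, manip.grip_depth)
for n in ("scene","top","wrist"):
    d=vision.snapshot(n); cv2.imwrite(f"pics/{n}0.png",cv2.resize(d["pixels"][:,:,::-1],(800,600),interpolation=cv2.INTER_CUBIC))
    print(n,d["intrinsics"],d["R"],d["t"])
E
```

```text
pics
{'t': 0.0, 'q': [0.992, 0.528, 1.434, 0.0, 1.181, -0.178], 'qd': [0.001, 0.001, 0.001, -0.001, -0.0, -0.0], 'tau': [0.0, -44.236, -17.803, -0.0, 0.008, 0.0], 'tcp_pos': [0.243, 0.575, 0.23], 'tool_rot': [0.199, 0.98, -0.001, -0.0], 'force': [-0.236, 0.034, -0.144], 'ft_torque': [0.006, -0.013, 0.008], 'finger_gap': 0.999} 0.0187
scene [[472.07889916   0.         260.31188803]
 [  0.         472.07889916 185.40529836]
 [  0.           0.           1.        ]] [[-0.70461988  0.70943034 -0.01481284]
 [ 0.43839084  0.41881367 -0.79524121]
 [-0.55796442 -0.56683658 -0.6061122 ]] [ 0.37872598 -0.19848477  1.76601756]
top [[367.71043373   0.         263.55375622]
 [  0.         367.71043373 194.03242709]
 [  0.           0.           1.        ]] [[-0.05862241 -0.99827437 -0.00342049]
 [-0.97715969  0.05808288 -0.2044146 ]
 [ 0.20426052 -0.00864091 -0.97887843]] [0.07926867 0.59789078 1.00947962]
wrist [[297.31863964   0.         252.3087499 ]
 [  0.         297.31863964 191.48354648]
 [  0.           0.           1.        ]] [[ 0.38984642  0.9208791  -0.00120414]
 [ 0.88116004 -0.37265116  0.29101218]
 [ 0.26753831 -0.1145111  -0.95671859]] [-0.62521115 -0.03719064  0.37958222]
```

View pics/top0.png

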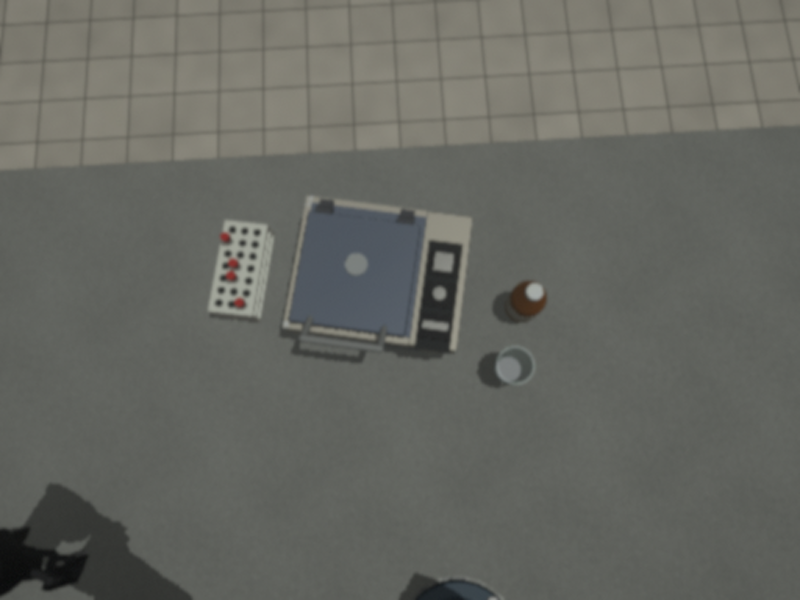

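View pics/scene0.png

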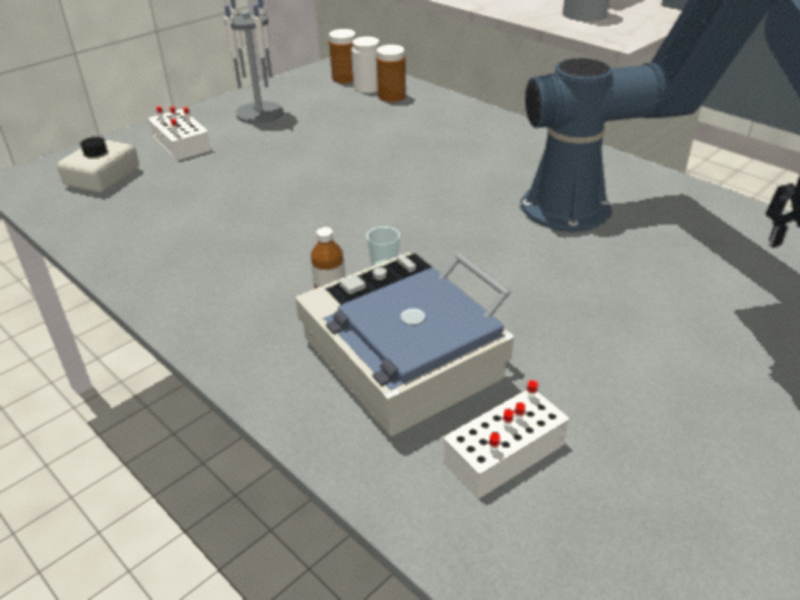

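The top view shows the square key at (443,262), the round key at (440,293) and the bar key at (436,326), ordered back, middle, front. The handle bar runs from (301,347) to (383,347). I'll enlarge crops to read these positions more accurately.

```bash
python3 - <<'E'
import cv2
from station import vision
for n,(x0,y0,x1,y1) in {"top":(170,110,320,230),"scene":(180,140,340,280)}.items():
    im=vision.snapshot(n)["pixels"][:,:,::-1][y0:y1,x0:x1]
    k=5 if n=="top" else 4
    cv2.imwrite(f"pics/{n}crop.png",cv2.resize(im,None,fx=k,fy=k,interpolation=cv2.INTER_CUBIC))
E
```

```text
(no output)
```

View pics/topcrop.png

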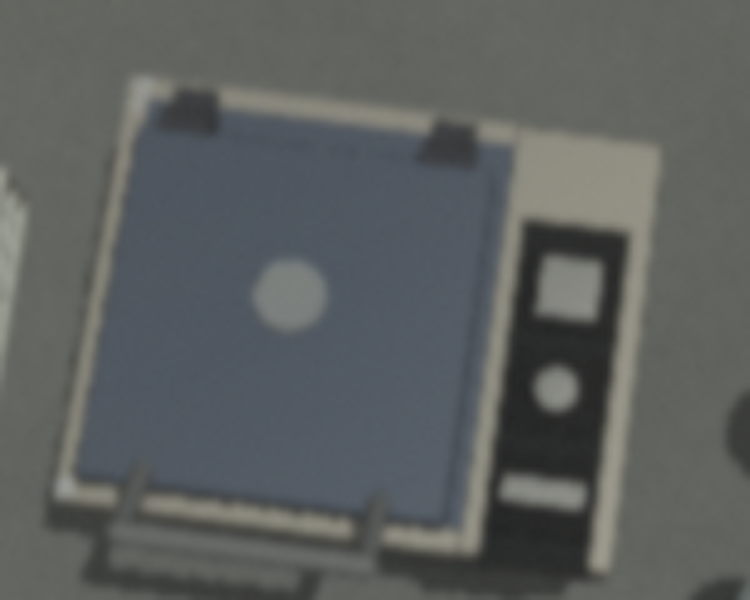

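View pics/scenecrop.png

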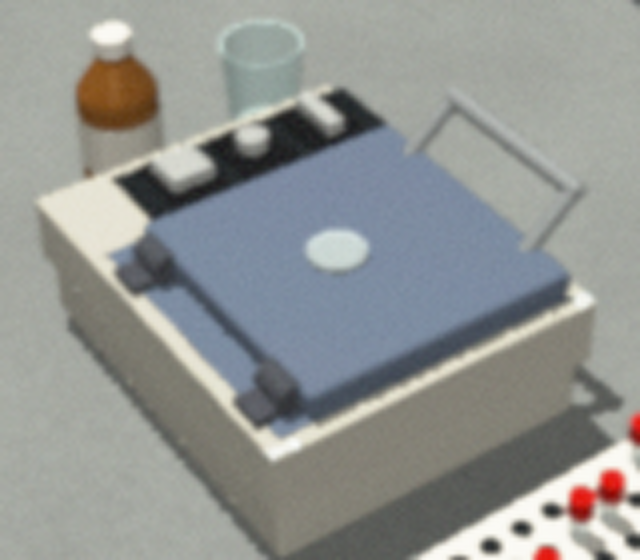

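Top crop readings: square (570,288), round (556,388), bar key (543,492), handle bar ends about (113,533) and (378,562), plus the deck corners. Scene crop readings: square (184,165), round (252,137), bar key (322,112), bar ends (455,96) and (580,188). Next I'll fit the machine pose to these.

```bash
cat > h.py <<'E'
import numpy as np
from station import vision
def proj(d,X):
    c=d["R"]@X+d["t"]; p=d["intrinsics"]@c; return p[:2]/p[2]
def loc(x,y,a,P):
    c,s=np.cos(a),np.sin(a); return np.array([x+c*P[0]-s*P[1],y+s*P[0]+c*P[1],P[2]])
E
cat > fit.py <<'E'
from h import *
from scipy.optimize import least_squares
T=vision.snapshot("top");S=vision.snapshot("scene")
f=lambda p,k,o:(np.array(p)+.5)/k-.5+np.array(o)
t=lambda *p:(T,f(p,5,(170,110))); s=lambda *p:(S,f(p,4,(180,140)))
obs=[("sq",t(570,288)),("rd",t(556,388)),("br",t(543,492)),("BL",t(137,80)),("BR",t(660,147)),("FL",t(58,490)),("FR",t(605,570)),
("b1",t(378,562)),("b2",t(113,533)),("sq",s(184,165)),("rd",s(252,137)),("br",s(322,112)),("b1",s(455,96)),("b2",s(580,188)),("BR",s(40,203)),("BL",s(275,455)),("FL",s(592,302))]
def P(v):
    x,y,a,kx,bx,by=v
    L=dict(sq=(kx+.058,-.112,.1265),rd=(kx,-.112,.1265),br=(kx-.058,-.112,.1265),BL=(.125,.155,.11),BR=(.125,-.155,.11),FL=(-.125,.155,.11),FR=(-.125,-.155,.11),b1=(bx,by-.065,.161),b2=(bx,by+.065,.161))
    return {k:loc(x,y,a,p) for k,p in L.items()}
def res(v):
    Q=P(v); return np.concatenate([proj(c,Q[n])-p for n,(c,p) in obs])
r=least_squares(res,[.65,.05,-.1,0,-.14,.04],loss="soft_l1")
v=r.x; print(np.round(v,4),np.degrees(v[2]))
for (n,(c,p)),e in zip(obs,res(v).reshape(-1,2)): print(n,np.round(e,2))
Q=P(v); print({k:np.round(q,4).tolist() for k,q in Q.items()})
print("bar mid",(Q["b1"]+Q["b2"])/2, "hinge",loc(*v[:3],(v[4]+.235,v[5],.121)))
E
python3 fit.py
```

```text
[ 0.655   0.1011 -0.1952 -0.0298 -0.1454  0.0396] -11.182389427936531
sq [-0.48 -0.06]
rd [-0.33  0.13]
br [-0.45 -0.01]
BL [-1.47 -0.81]
BR [ 0.33 -0.52]
FL [-1.39  1.65]
FR [0.81 0.83]
b1 [-2.92  1.  ]
b2 [0.78 0.07]
sq [-0.48 -0.9 ]
rd [-0.06 -0.86]
br [-0.78 -1.3 ]
b1 [-0.01  0.29]
b2 [-1.27  0.34]
BR [-1.63 -1.31]
BL [-0.54  1.21]
FL [ 0.95 -0.21]
{'sq': [0.6609, -0.0142, 0.1265], 'rd': [0.6041, -0.003, 0.1265], 'br': [0.5472, 0.0083, 0.1265], 'BL': [0.8076, 0.2289, 0.11], 'BR': [0.7475, -0.0752, 0.11], 'FL': [0.5624, 0.2774, 0.11], 'FR': [0.5023, -0.0267, 0.11], 'b1': [0.5074, 0.1044, 0.161], 'b2': [0.5326, 0.2319, 0.161]}
bar mid [0.52002081 0.16813603 0.161     ] hinge [0.75055929 0.12256181 0.121     ]
```

```bash
cat > go.py <<'E'
import sys,numpy as np
from station import manip
from scipy.spatial.transform import Rotation as R
s=manip.sense(); A=R.from_quat(s["tool_rot"])
tgt=np.array([float(a) for a in sys.argv[1:4]])
yaw=np.radians(-11.2); pitch=0
if len(sys.argv)>4: pitch=np.radians(float(sys.argv[4]))
y=np.array([np.cos(yaw),np.sin(yaw),0]); z=np.array([0,0,-1.]); 
best=None
x=np.cross(y,z); B=R.from_matrix(np.c_[x,y,z])
B=R.from_rotvec(pitch*np.array([-np.sin(yaw),np.cos(yaw),0]))*B
rv=(A.inv()*B).as_rotvec(degrees=True)
print("t",s["t"],"tcp",np.round(s["tcp_pos"],4),"F",np.round(s["force"],2),"gap",round(s["finger_gap"],3))
print("offset mm",np.round(A.inv().apply(tgt-s["tcp_pos"])*1000,1),"ang",np.round(rv,2))
E
python3 go.py .661 -.014 .19
```

```text
t 0.35 tcp [0.2437 0.5754 0.2311] F [0.29 0.07 0.99] gap 1.003
offset mm [-614.2 -379.8   41.2] ang [-3.000e-02  1.000e-02  7.824e+01]
```

```bash
python3 -m crank '[{"grip":1,"offset":[-300,-190,0],"angular":[0,0,78.2]},{"grip":1,"offset":[-300,-190,0],"angular":[0,0,78.2]},{"grip":1,"offset":[-300,-190,0],"angular":[0,0,78.2]},{"grip":1,"offset":[-300,-190,0],"angular":[0,0,78.2]},{"grip":1,"offset":[-300,-190,0],"angular":[0,0,78.2]},{"grip":1,"offset":[-300,-190,0],"angular":[0,0,78.2]},{"grip":1,"offset":[-300,-190,0],"angular":[0,0,78.2]},{"grip":1,"offset":[-300,-190,0],"angular":[0,0,78.2]},{"grip":1,"offset":[-300,-190,0],"angular":[0,0,78.2]},{"grip":1,"offset":[-300,-190,0],"angular":[0,0,78.2]}]' 40; python3 go.py .661 -.014 .19
```

```text
t: 1.35
tcp_pos: [0.4464, 0.2828, 0.2314]
tool_rot: [0.773, 0.634, 0.0, -0.0]
force: [-0.2, -0.2, 0.7]
finger_gap: 0.002
t 1.35 tcp [0.4464 0.2828 0.2314] F [-0.24 -0.17  0.7 ] gap 0.002
offset mm [-249.1  268.6   41.3] ang [ 0.   -0.   -0.08]
```

```bash
python3 -m crank '[{"grip":1,"offset":[-249,269,0],"angular":[0,0,0]},{"grip":1,"offset":[-249,269,0],"angular":[0,0,0]},{"grip":1,"offset":[-249,269,0],"angular":[0,0,0]},{"grip":1,"offset":[-249,269,0],"angular":[0,0,0]},{"grip":1,"offset":[-249,269,0],"angular":[0,0,0]},{"grip":1,"offset":[-249,269,0],"angular":[0,0,0]},{"grip":1,"offset":[-249,269,0],"angular":[0,0,0]},{"grip":1,"offset":[-249,269,0],"angular":[0,0,0]},{"grip":1,"offset":[-249,269,41],"angular":[0,0,0]},{"grip":1,"offset":[-249,269,41],"angular":[0,0,0]}]'; python3 go.py .661 -.014 .19
python3 - <<'E'
from h import *; import cv2
s=None
for n,(x0,y0,x1,y1),k in (("top",(170,110,320,230),5),("scene",(160,60,340,260),3),("wrist",(0,0,512,384),1.5)):
    im=vision.snapshot(n)["pixels"][:,:,::-1][y0:y1,x0:x1]
    cv2.imwrite(f"pics/{n}1.png",cv2.resize(im,None,fx=k,fy=k,interpolation=cv2.INTER_CUBIC))
E
```

```text
t: 2.35
tcp_pos: [0.6576, -0.0121, 0.1851]
tool_rot: [0.772, 0.636, -0.004, -0.005]
force: [-1.6, 0.2, -0.4]
finger_gap: 0.001
t 2.35 tcp [ 0.6576 -0.0121  0.1851] F [-1.56  0.19 -0.43] gap 0.001
offset mm [-1.2  3.7 -4.9] ang [-0.7  -0.01  0.13]
```

View pics/wrist1.png

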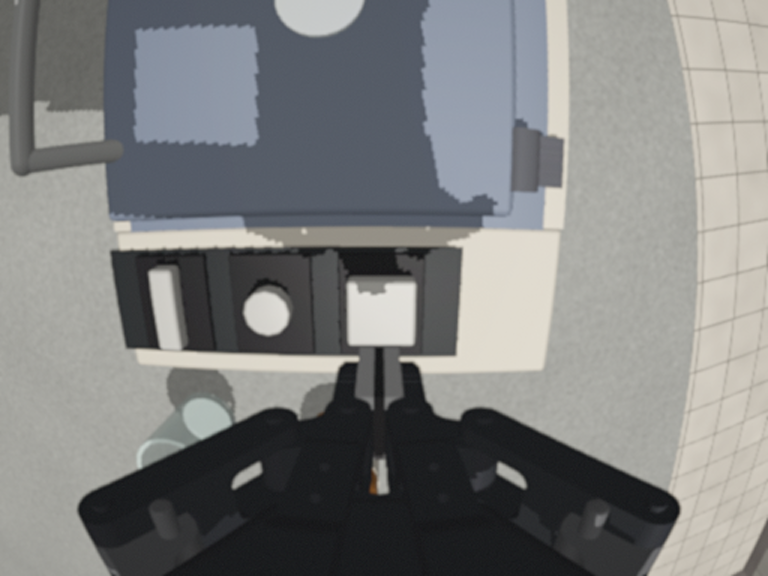

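View pics/scene1.png

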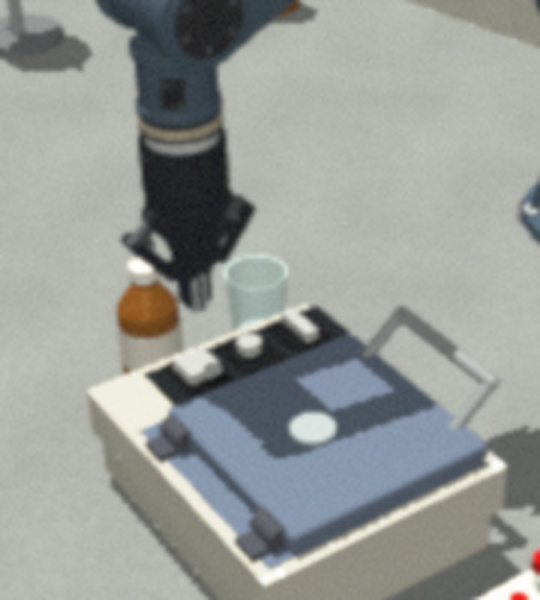

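The wrist view shows the square key at (381,311), round at (267,310) and bar key at (167,307), with the fingertips beside the square key as expected. I'll back-project these to check the fit.

```bash
cat >> h.py <<'E'
def wray(d,p,z):
    K=d["intrinsics"]; a=(np.array(p)-K[:2,2])/K[0,0]; r=np.hypot(*a)
    v=np.r_[np.sin(r)*a/r,np.cos(r)] if r>0 else np.array([0,0,1.])
    w=d["R"].T@v; c=-d["R"].T@d["t"]; return c+w*(z-c[2])/w[2]
E
python3 - <<'E'
from h import *
d=vision.snapshot("wrist")
for n,p,z in (("sq",(381,311),.1265),("rd",(267,310),.1265),("br",(167,307),.1265),("b1",(21,167),.161)):
    print(n,np.round(wray(d,(np.array(p)+.5)/1.5-.5,z),4))
E
python3 go.py .661 -.014 .14
```

```text
sq [ 0.662  -0.0115  0.1265]
rd [ 6.057e-01 -2.000e-04  1.265e-01]
br [0.5503 0.0115 0.1265]
b1 [0.506  0.1043 0.161 ]
t 2.55 tcp [ 0.662  -0.0118  0.1918] F [ 0.23  0.92 -0.46] gap 0.004
offset mm [-2.4 -0.6 51.8] ang [ 0.1  -0.01  0.17]
```

```bash
python3 -m crank '[{"grip":1,"offset":[-1,0,30],"angular":[0,0,0]},{"grip":1,"offset":[-1,0,58],"angular":[0,0,0]},{"grip":1,"offset":[-1,0,58],"angular":[0,0,0]},{"grip":1,"offset":[-1,0,64],"angular":[0,0,0]},{"grip":1,"offset":[-1,0,64],"angular":[0,0,0]},{"grip":1,"offset":[-1,0,66],"angular":[0,0,0]},{"grip":1,"offset":[-1,0,66],"angular":[0,0,0]},{"grip":1,"offset":[-1,0,66],"angular":[0,0,0]}]'; for i in 1 2 3; do python3 go.py .661 -.014 .19; done
```

```text
t: 3.35
tcp_pos: [0.6627, -0.0139, 0.1257]
tool_rot: [0.773, 0.635, 0.001, 0.001]
force: [1.7, -0.0, 1.6]
finger_gap: -0.001
t 3.35 tcp [ 0.6627 -0.0139  0.1257] F [ 1.65 -0.05  1.63] gap -0.001
offset mm [ -0.4  -1.4 -64.3] ang [ 0.2  -0.02  0.03]
t 3.35 tcp [ 0.6627 -0.0139  0.1257] F [ 1.65 -0.05  1.63] gap -0.001
offset mm [ -0.4  -1.4 -64.3] ang [ 0.2  -0.02  0.03]
t 3.35 tcp [ 0.6627 -0.0139  0.1257] F [ 1.65 -0.05  1.63] gap -0.001
offset mm [ -0.4  -1.4 -64.3] ang [ 0.2  -0.02  0.03]
```

```bash
python3 -m crank '[{"grip":1,"offset":[0,0,3],"angular":[0,0,0]},{"grip":1,"offset":[0,0,3],"angular":[0,0,0]}]'; python3 -m crank '[{"grip":1,"offset":[0,0,2],"angular":[0,0,0]},{"grip":1,"offset":[0,0,2],"angular":[0,0,0]}]';python3 -m crank '[{"grip":1,"offset":[0,0,1],"angular":[0,0,0]},{"grip":1,"offset":[0,0,1],"angular":[0,0,0]}]'
```

```text
t: 3.55
tcp_pos: [0.6626, -0.0139, 0.1219]
tool_rot: [0.773, 0.635, 0.001, 0.001]
force: [2.3, 1.1, 4.3]
finger_gap: -0.005
t: 3.75
tcp_pos: [0.6626, -0.014, 0.1206]
tool_rot: [0.773, 0.635, 0.001, 0.001]
force: [1.1, 1.1, 7.7]
finger_gap: -0.002
t: 3.95
tcp_pos: [0.6626, -0.0139, 0.1205]
tool_rot: [0.773, 0.635, 0.001, 0.001]
force: [-0.5, 1.9, 11.2]
finger_gap: -0.001
```

```bash
python3 -m crank '[{"grip":1,"offset":[0,0,-30],"angular":[0,0,0]},{"grip":1,"offset":[0,0,-30],"angular":[0,0,0]},{"grip":1,"offset":[1,-35,-30],"angular":[0,0,0]},{"grip":1,"offset":[1,-58,-30],"angular":[0,0,0]},{"grip":1,"offset":[1,-58,-30],"angular":[0,0,0]},{"grip":1,"offset":[1,-58,-30],"angular":[0,0,0]}]'; python3 go.py .605 -.0015 .122
```

```text
t: 4.55
tcp_pos: [0.6041, -0.0017, 0.1475]
tool_rot: [0.772, 0.635, -0.001, -0.0]
force: [0.1, -0.3, 0.7]
finger_gap: 0.005
t 4.55 tcp [ 0.6041 -0.0017  0.1475] F [ 0.06 -0.31  0.75] gap 0.005
offset mm [ 0.4  0.9 25.5] ang [-0.09  0.02  0.04]
```

```bash
python3 -m crank '[{"grip":1,"offset":[0,0,17],"angular":[0,0,0]},{"grip":1,"offset":[0,0,17],"angular":[0,0,0]},{"grip":1,"offset":[0,0,25],"angular":[0,0,0]},{"grip":1,"offset":[0,0,25],"angular":[0,0,0]}]'; python3 -m crank '[{"grip":1,"offset":[0,0,3],"angular":[0,0,0]},{"grip":1,"offset":[0,0,3],"angular":[0,0,0]}]';python3 -m crank '[{"grip":1,"offset":[0,0,2],"angular":[0,0,0]},{"grip":1,"offset":[0,0,2],"angular":[0,0,0]}]'
```

```text
t: 4.95
tcp_pos: [0.6057, -0.0021, 0.123]
tool_rot: [0.773, 0.635, 0.0, 0.0]
force: [-0.3, -0.6, 3.9]
finger_gap: 0.004
t: 5.15
tcp_pos: [0.6057, -0.0021, 0.1209]
tool_rot: [0.773, 0.635, 0.001, 0.001]
force: [-0.4, -0.9, 4.7]
finger_gap: 0.002
t: 5.35
tcp_pos: [0.6057, -0.002, 0.1205]
tool_rot: [0.772, 0.635, 0.001, 0.001]
force: [-1.6, -1.4, 11.6]
finger_gap: 0.003
```

```bash
python3 - <<'E'
from h import *; import cv2
for n in ("wrist",):
    im=vision.snapshot(n)["pixels"][:,:,::-1]
    cv2.imwrite(f"pics/{n}2.png",cv2.resize(im,None,fx=1.5,fy=1.5,interpolation=cv2.INTER_CUBIC))
E
```

```text
(no output)
```

View pics/wrist2.png

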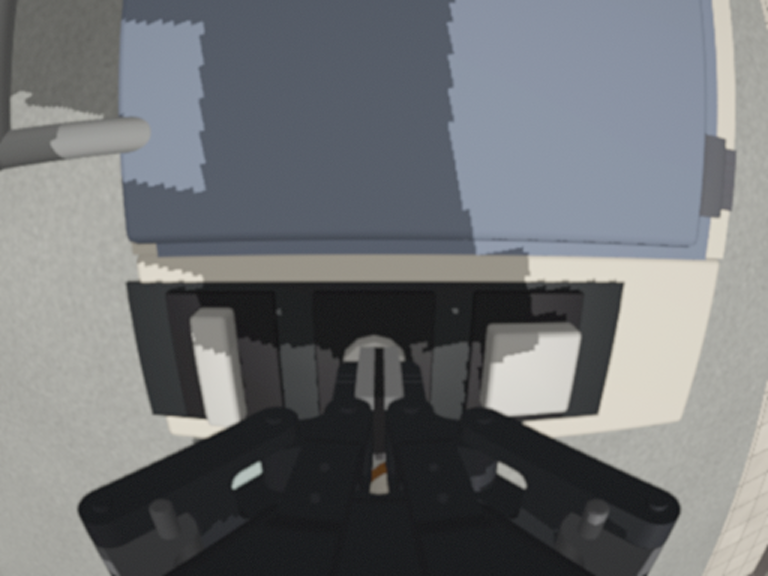

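The wrist view shows the fingers centred on the round key (373,355), which is fully down. The square and bar keys are up. Now I'll lift and go above the handle.

```bash
python3 -m crank '[{"grip":1,"offset":[0,0,-50],"angular":[0,0,0]},{"grip":1,"offset":[0,0,-105],"angular":[0,0,0]},{"grip":0,"offset":[0,0,-105],"angular":[0,0,0]},{"grip":0,"offset":[150,-117,-105],"angular":[0,0,0]},{"grip":0,"offset":[150,-117,-105],"angular":[0,0,0]},{"grip":0,"offset":[150,-117,-105],"angular":[0,0,0]},{"grip":0,"offset":[150,-117,-105],"angular":[0,0,0]},{"grip":0,"offset":[150,-117,-105],"angular":[0,0,0]},{"grip":0,"offset":[150,-117,-105],"angular":[0,0,0]},{"grip":0,"offset":[150,-117,-105],"angular":[0,0,0]}]'; python3 - <<'E'
from h import *; import cv2
for n in ("wrist",):
    im=vision.snapshot(n)["pixels"][:,:,::-1]
    cv2.imwrite(f"pics/{n}3.png",cv2.resize(im,None,fx=1.5,fy=1.5,interpolation=cv2.INTER_CUBIC))
E
python3 go.py .520 .168 .142
```

```text
t: 6.4
tcp_pos: [0.5195, 0.1674, 0.223]
tool_rot: [0.773, 0.635, -0.0, 0.0]
force: [-0.2, -0.7, 0.7]
finger_gap: 1.0
t 6.45 tcp [0.5197 0.1671 0.2231] F [ 1.1  -0.2   0.45] gap 1.001
offset mm [ 1.   0.1 81.1] ang [ 0.01  0.02 -0.05]
```

View pics/wrist3.png

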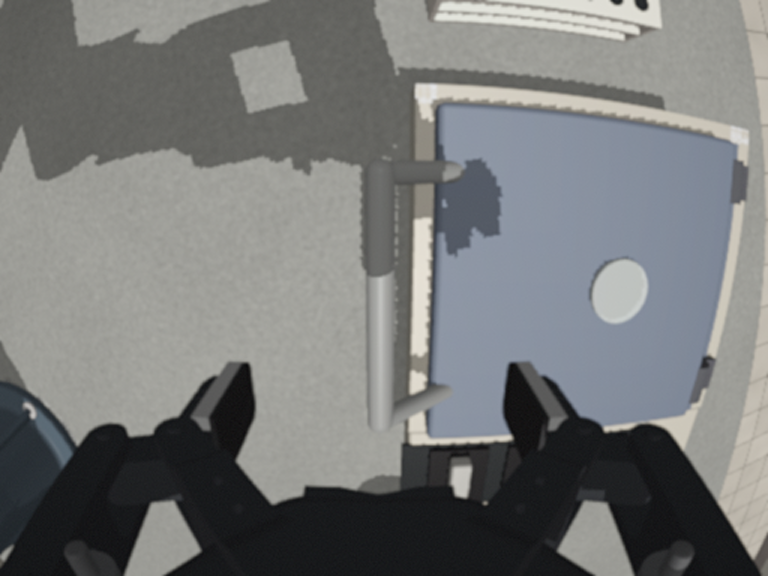

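The wrist view shows the bar from (380,165) to (380,420), parallel to the pads and midway between the fingers (235 and 525). I'll check its midpoint, then descend.

```bash
python3 - <<'E'
from h import *
d=vision.snapshot("wrist")
for p in ((380,167),(380,420)): print(np.round(wray(d,(np.array(p)+.5)/1.5-.5,.161),4))
E
python3 go.py .520 .168 .142
```

```text
[0.5335 0.236  0.161 ]
[0.5078 0.1059 0.161 ]
t 6.5 tcp [0.5197 0.1669 0.2231] F [ 0.27 -0.5   0.22] gap 1.001
offset mm [ 1.1  0.  81.1] ang [ 0.01  0.01 -0.07]
```

```bash
python3 -m crank '[{"grip":0,"offset":[3,0,40],"angular":[0,0,0]},{"grip":0,"offset":[3,0,78],"angular":[0,0,0]},{"grip":0,"offset":[3,0,80],"angular":[0,0,0]},{"grip":0,"offset":[3,0,80],"angular":[0,0,0]},{"grip":1,"offset":[3,0,80],"angular":[0,0,0]},{"grip":1,"offset":[3,0,80],"angular":[0,0,0]},{"grip":1,"offset":[3,0,80],"angular":[0,0,0]},{"grip":1,"offset":[3,0,80],"angular":[0,0,0]},{"grip":1,"offset":[3,0,80],"angular":[0,0,0]},{"grip":1,"offset":[3,0,80],"angular":[0,0,0]}]' 30; python3 - <<'E'
from h import *; import cv2
for n in ("wrist",):
    im=vision.snapshot(n)["pixels"][:,:,::-1]
    cv2.imwrite(f"pics/{n}4.png",cv2.resize(im,None,fx=1.5,fy=1.5,interpolation=cv2.INTER_CUBIC))
E
python3 go.py .520 .168 .142
```

```text
t: 7.5
tcp_pos: [0.5208, 0.171, 0.144]
tool_rot: [0.772, 0.635, 0.001, 0.001]
force: [1.7, -1.6, 1.9]
finger_gap: 0.15
t 7.55 tcp [0.5208 0.171  0.144 ] F [ 1.92 -1.85  2.35] gap 0.147
offset mm [-3.1 -0.2  2. ] ang [ 0.17 -0.03  0.04]
```

View pics/wrist4.png

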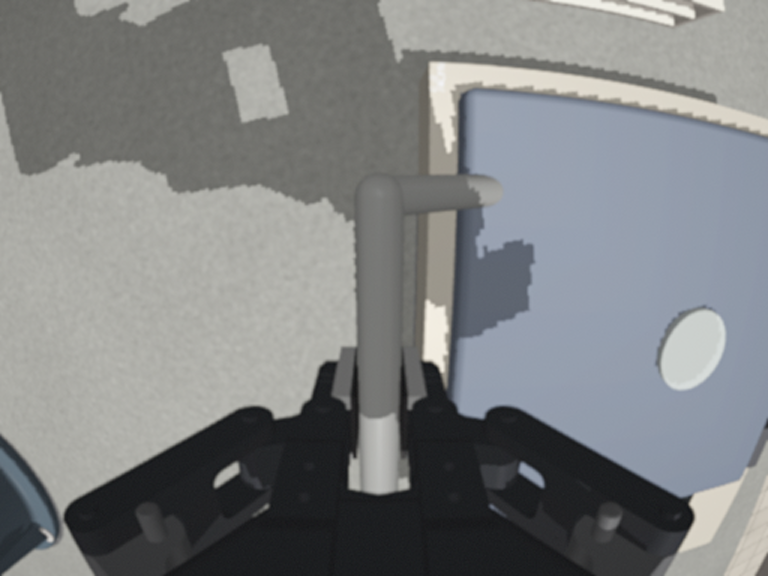

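The bar is held between the pads at (380,390), with the opening matching a 14 mm bar. I'll raise it along the arc to about 0.5 rad.

```bash
python3 -m crank '[{"grip":1,"offset":[0,2,-12],"angular":[0,0,0]},{"grip":1,"offset":[0,5,-23],"angular":[0,0,0]},{"grip":1,"offset":[0,9,-35],"angular":[0,0,0]},{"grip":1,"offset":[0,13,-46],"angular":[0,0,0]},{"grip":1,"offset":[0,17,-57],"angular":[0,0,0]},{"grip":1,"offset":[0,22,-68],"angular":[0,0,0]},{"grip":1,"offset":[0,28,-78],"angular":[0,0,0]},{"grip":1,"offset":[0,34,-88],"angular":[0,0,0]},{"grip":1,"offset":[0,41,-98],"angular":[0,0,0]},{"grip":1,"offset":[0,48,-108],"angular":[0,0,0]}]'; python3 - <<'E'
from h import *; import cv2
im=vision.snapshot("scene")["pixels"][:,:,::-1][60:260,160:340]
cv2.imwrite("pics/scene5.png",cv2.resize(im,None,fx=3,fy=3,interpolation=cv2.INTER_CUBIC))
E
python3 go.py .520 .168 .142
```

```text
t: 8.55
tcp_pos: [0.5652, 0.1622, 0.2517]
tool_rot: [0.772, 0.635, -0.001, -0.002]
force: [-2.3, 2.0, -1.4]
finger_gap: 0.149
t 8.6 tcp [0.5669 0.1619 0.2538] F [-5.18  2.24  4.12] gap 0.151
offset mm [ -3.1 -47.  111.9] ang [-0.07 -0.01  0.03]
```

View pics/scene5.png

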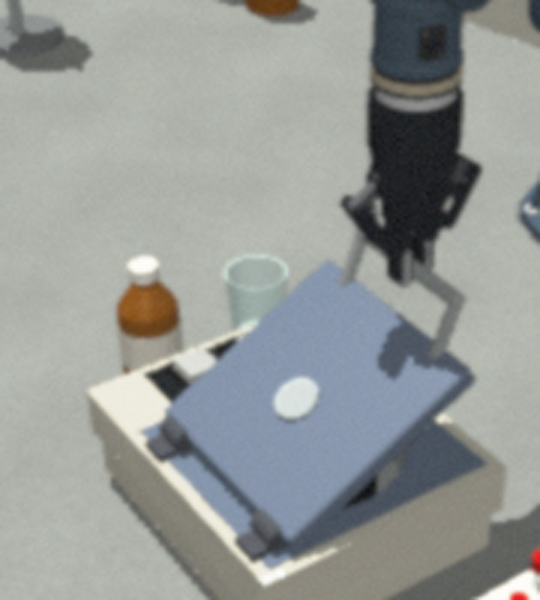

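```bash
python3 -m crank '[{"grip":1,"offset":[0,8,-9],"angular":[0,0,0]},{"grip":1,"offset":[0,16,-18],"angular":[0,0,0]},{"grip":1,"offset":[0,24,-26],"angular":[0,0,0]},{"grip":1,"offset":[0,33,-34],"angular":[0,0,0]},{"grip":1,"offset":[0,42,-42],"angular":[0,0,0]},{"grip":1,"offset":[0,52,-49],"angular":[0,0,0]},{"grip":1,"offset":[0,62,-55],"angular":[0,0,0]},{"grip":1,"offset":[0,68,-59],"angular":[0,0,0]},{"grip":1,"offset":[0,68,-59],"angular":[0,0,0]},{"grip":1,"offset":[0,68,-59],"angular":[0,0,0]}]'; python3 - <<'E'
from h import *; import cv2
for n,(x0,y0,x1,y1),k in (("scene",(160,60,340,260),3),("wrist",(0,0,512,384),1.5)):
    im=vision.snapshot(n)["pixels"][:,:,::-1][y0:y1,x0:x1]
    cv2.imwrite(f"pics/{n}6.png",cv2.resize(im,None,fx=k,fy=k,interpolation=cv2.INTER_CUBIC))
from station import manip
s=manip.sense(); p=s["tcp_pos"]+np.array([0,0,.0187])
a=-.1952; h=np.array([.7506,.1226]); u=(h-p[:2])@[np.cos(a),np.sin(a)]
print(u,p[2]-.121,"R",np.hypot(u,p[2]-.121),"theta",np.arctan2(p[2]-.121,u)-.1686,s["force"],s["finger_gap"])
E
```

```text
t: 9.6
tcp_pos: [0.6333, 0.1488, 0.3135]
tool_rot: [0.772, 0.635, 0.001, 0.001]
force: [-4.8, 1.7, 10.2]
finger_gap: 0.152
0.1202635169577281 0.21115030202977503 R 0.24299745586797195 theta 0.8844572764538848 [-5.55601678  1.54192307  9.21619848] 0.1485729754419755
```

View pics/scene6.png

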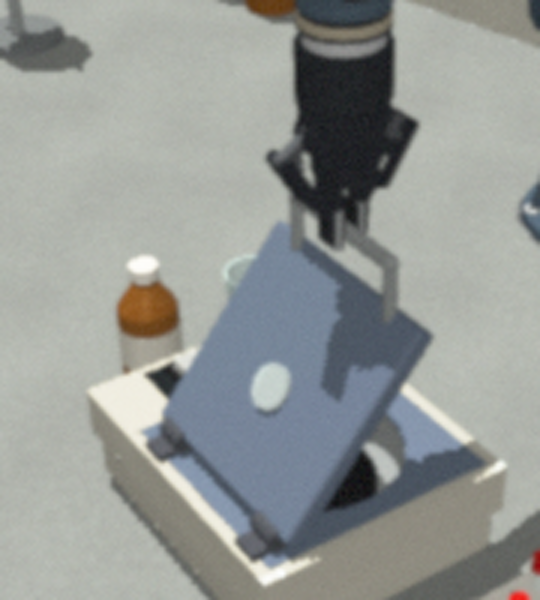

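View pics/wrist6.png

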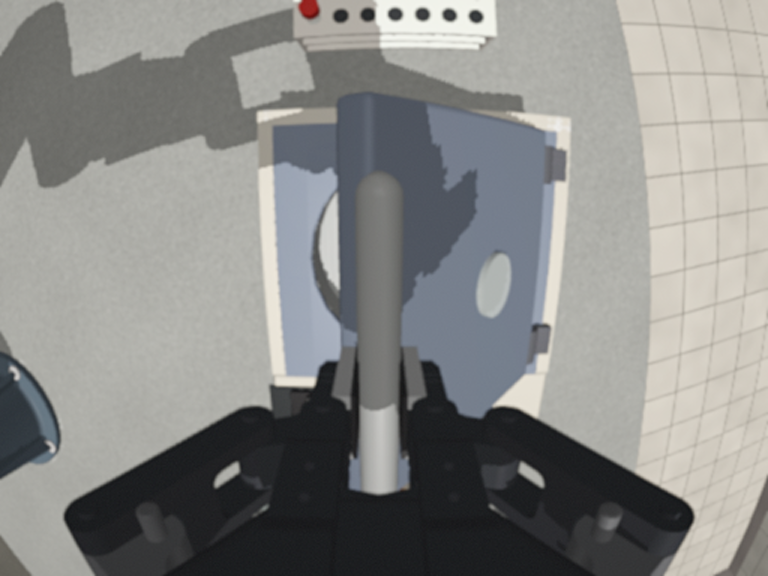

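The lid is at about 0.88 rad, with the bar still centred in the pads. I'll ease it back to about 0.62.

```bash
python3 -m crank '[{"grip":1,"offset":[0,-5,3],"angular":[0,0,0]},{"grip":1,"offset":[0,-10,6],"angular":[0,0,0]},{"grip":1,"offset":[0,-20,13],"angular":[0,0,0]},{"grip":1,"offset":[0,-30,20],"angular":[0,0,0]},{"grip":1,"offset":[0,-39,28],"angular":[0,0,0]},{"grip":1,"offset":[0,-44,33],"angular":[0,0,0]},{"grip":1,"offset":[0,-49,37],"angular":[0,0,0]},{"grip":1,"offset":[0,-49,37],"angular":[0,0,0]},{"grip":1,"offset":[0,-49,37],"angular":[0,0,0]},{"grip":1,"offset":[0,-49,37],"angular":[0,0,0]}]'; python3 - <<'E'
from h import *; import cv2
from station import manip
S=vision.snapshot("scene"); a=-.1952
s=manip.sense(); p=s["tcp_pos"]+np.array([0,0,.0187])
h=np.array([.7506,.1226]); u=(h-p[:2])@[np.cos(a),np.sin(a)]
th=np.arctan2(p[2]-.121,u)-.1686
print("R",np.hypot(u,p[2]-.121),"theta",th,s["force"],s["finger_gap"])
im=cv2.resize(S["pixels"][60:260,160:340,::-1],None,fx=3,fy=3,interpolation=cv2.INTER_CUBIC)
def L(th,dx,y,dz): # dx forward of hinge, in lid frame
    c,si=np.cos(th),np.sin(th)
    return loc(.7506,.1226,a,(-(dx*c-dz*si),y,.121+dx*si+dz*c))
for t,col in ((.50,(0,0,255)),(.62,(0,255,0)),(.73,(255,0,0))):
    q=[tuple(int(v) for v in (proj(S,L(t,.205,y,.01))-[160,60]+.5)*3) for y in (-.1025,.1025)]
    cv2.line(im,*q,col,1)
cv2.imwrite("pics/scene7.png",im)
im=vision.snapshot("wrist")["pixels"][:,:,::-1]
cv2.imwrite("pics/wrist7.png",cv2.resize(im,None,fx=1.5,fy=1.5,interpolation=cv2.INTER_CUBIC))
E
```

```text
t: 10.7
tcp_pos: [0.585, 0.1583, 0.2737]
tool_rot: [0.773, 0.635, -0.0, -0.0]
force: [-5.4, 4.1, 6.0]
finger_gap: 0.148
R 0.24101523575281542 theta 0.6228081131851849 [-4.42188291  2.94202148  4.49541256] 0.15079893696003463
```

View pics/scene7.png

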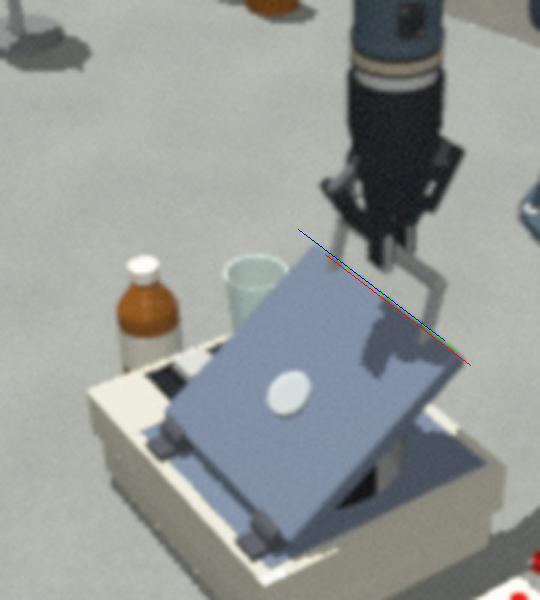

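View pics/wrist7.png

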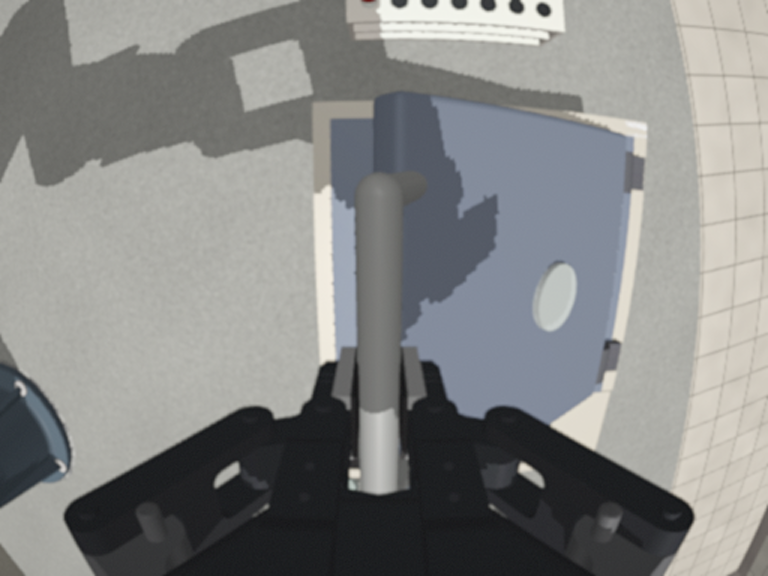

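By kinematics the lid is at about 0.62 rad and the bar is gripped. The overlay edge in the scene view lies between the 0.50 and 0.73 lines, at roughly (322,243) and (465,358). As an independent check, I'll use the lid's disc, at scene (289,392) and wrist (555,297), against its shut position.

```bash
python3 - <<'E'
from h import *
from station import manip
from scipy.optimize import least_squares
S=vision.snapshot("scene");W=vision.snapshot("wrist");T=vision.snapshot("top");a=-.1952
def wproj(d,X):
    c=d["R"]@X+d["t"]; r=np.arctan2(np.hypot(c[0],c[1]),c[2]); K=d["intrinsics"]
    return K[:2,2]+K[0,0]*r*c[:2]/np.hypot(c[0],c[1])
def L(hx,hy,th,dx,y,dz):
    c,si=np.cos(th),np.sin(th); return loc(hx,hy,a,(-(dx*c-dz*si),y,.121+dx*si+dz*c))
f=lambda p,k,o=(0,0):(np.array(p)+.5)/k-.5+np.array(o)
s0=f((337,250),4,(180,140)); t0=f((290,295),5,(170,110))
s1=f((289,392),3,(160,60)); w1=f((555,297),1.5)
def res(v,n):
    hx,hy,th,dx,y=v
    r=[proj(S,L(hx,hy,0,dx,y,.011))-s0,proj(T,L(hx,hy,0,dx,y,.011))-t0]
    r+=[proj(S,L(hx,hy,th,dx,y,.011))-s1,wproj(W,L(hx,hy,th,dx,y,.011))-w1]
    return np.r_[np.concatenate(r),(hx-.751)/.002,(hy-.124)/.002]
r=least_squares(res,[.751,.124,.6,.1,0],args=(0,)); print(np.round(r.x,4),np.round(r.fun,2))
s=manip.sense(); print(s["t"],s["tcp_pos"],s["qd"].round(3) if hasattr(s["qd"],"round") else s["qd"],s["force"],s["finger_gap"])
E
```

```text
[ 7.511e-01  1.240e-01  6.142e-01  8.960e-02 -7.000e-04] [ 0.02  0.89 -0.47  0.5   0.3   0.82  0.05  0.52  0.04 -0.01]
10.95 [0.58500812 0.1583059  0.2737582 ] [-0.    -0.001  0.     0.     0.002 -0.001] [-4.31476602  2.55680197  6.27235137] 0.1495591600046061
```

The disc fit gives 0.614 rad and kinematics gives 0.62, so the two agree. The arm is still and the bar is gripped, so I'm handing in.

```bash
python3 -c "
from station import manip
print(manip.sign_off()); s=manip.sense(); print(s['t'],s['tcp_pos'],s['finger_gap'])"
```

```text
the job is handed in; nothing more can be done
None
the job is handed in; nothing more can be done
```

The job is handed in at about 11 s, with the gripper still holding the lid below its balance point; no verdict was reported.

- **Keys:** I pressed the square key, then the round key. Each went fully down (tip at 120.5 mm, about 11 N). The start key was not touched: pictures before the lid work show it up, but I took no close look at the end.
- **Lid:** I gripped the handle bar at 30 N, raised the lid to about 0.88 rad by arm kinematics, and eased it back to about 0.62 rad, roughly 7–8 degrees below balance.
- **Last checks:** Kinematics put the lid at 0.617–0.623 rad and a camera fit of the disc on the lid gave 0.614. The arm was still, with the finger opening matching the bar.
- **Disagreements:**
    - The projected lid edge in the scene picture read somewhat lower than 0.62 rad, but still above the 0.50 limit.
    - The wrist showed about 8 N at the end, more than the lid alone needs. This is probably from a few millimetres of error in the arc's radius.
- **Bystanders:** The arm did not go near the rack, bottle or beaker, and nothing in the pictures suggested they had moved. I did not measure their positions.

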